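Stack the grinder's plates on its splined hub

ROBOT

A 6-joint arm with a two-finger parallel gripper is mounted at the origin on a cart in front of the work surface, level with it; the furniture and walls round the work are solid. World frame = base frame: x ahead of the robot, y to its left, z up, the work surface at z = 0. Lengths are in mm, angles in rad, forces in N, time in s.
With the tool pointing down it reaches from about 275 to 825 mm from the base axis. Payload 5.2 kg.
Tool frame: the origin (TCP) lies at the very end of the fingers, on their centre line; the grasp point (between the pads) lies 19 mm behind it; z points along the fingers, y is the line along which they close (so a half turn about z gives the same grasp; the last joint's range is limited). The gripper opens to 93 mm and grips with 3 to 60 N. Pads are 15 mm wide; open, the fingers measure 128 mm over their backs; the gripper's body (75 mm by 188 mm) begins 65 mm behind the grasp point.
Start: joints at [1.128, 0.259, 1.535, -0, 1.348, -0.203], TCP at [130.607, 534.272, 218.653] pointing down, gripper open.
Joint ranges: [-3.14, 3.14], [-0.91, 2.08], [0.19, 2.58], [-1.22, 4.36], [0.22, 2.71], [-3.12, 3.12]. Speed limits (rad/s): [2.57, 2.57, 3.14, 3.14, 3.14, 3.14].

INTERFACE

Orientations are given as [roll, pitch, yaw] about the fixed x, y, z axes, in that order (R = Rz(yaw) Ry(pitch) Rx(roll)).
In Python, from bench import robot gives the robot as it stands. The module is installed in compiled form; this text tells all that it offers. Calls block until the motion is done:
- robot.move_ptp(position, orientation): joint-space move of the TCP to a pose.
- robot.move_linear(position, ori=None, speed=150, f_stop=None): straight line of the TCP; ori=None keeps the orientation; speed is the mean speed in mm/s. With f_stop (N) it stops when the force on the tool has changed by that much, and returns True; else False.
- robot.move_j(angles): joint-space move.
- robot.move_gripper(opening): opening from 0.0 (shut) to 1.0 (fully open); the grip force is fixed at half the most; returns when the fingers have stopped.
- robot.sleep(seconds).
- robot.inverse_kinematics(position, orientation): joint angles nearest the present ones, or None.
- robot.get_image(name): name is "scene" or "top" or "wrist"; returns a dict with "img" (384x512x3 uint8, blue, green, red), "fovy" (degrees; the focal length in pixels is half the picture's height over the tangent of half this angle, whatever the lens; pixels are square), "cx", "cy" (the principal point, pixels), "eye" and "orientation" of the camera in the world. Camera axes: x right, y down, z forward; pixel columns grow to the right and rows downward; lengths in mm; the calibration is good to about 2 mm. A picture is of the moment at which its call begins. There is no depth.
A pose or a line that the arm cannot do raises robot.MotionError and nothing moves.
- robot.hand_in(): hands the job in; it is judged then, once.
Readings, each from a call of its own:
- robot.current_t(): time.
- robot.current_qpos(): joint angles.
- robot.current_joint_vel(): joint speeds.
- robot.current_joint_efforts(): joint torques, N m.
- robot.current_tcp_pos(): TCP position.
- robot.current_eef_rot(): TCP orientation.
- robot.current_contact_force(): force on the tool from outside, world axes, zero at the start.
- robot.current_ft_torque(): the same for the moment, N m.
- robot.current_gripper_width(): opening from 0.0 (shut) to 1.0 (fully open).
- robot.current_finger_force(): force on a finger pad.
Only numpy, scipy, OpenCV 4.12 (cv2) and the standard library are available. Lean on these libraries where they do the work, as an engineer would, in place of code of your own. Each camera call takes 0.05 s, during which the arm holds its last target. There are 200 camera calls.

TASK

Finish stacking the spice grinder: slip the smooth-rimmed separator plate onto the splined hub, on top of the cutter that is already there and with its tab on the opposite side (the grinder's right), then the saw-toothed cutter on top of it with its tab on the left again, each pushed fully home on the splines. The hub has stopped at an angle that nobody has measured, so turn each plate lightly on the lugs until it drops in, never force it down, and leave the other things on the table where they stand.

Things in the scene. Friction and masses are not known exactly. Their poses are not given: they have to be found in the camera images.
- grinder: Spice grinder: round white motor base, diameter 120 mm at the foot, 92 at the top, fixed to the table. Origin: centre of its foot; -x is its front (small grey dial), y its left. One 14 mm cutter plate already lies on its deck round the hub, tab to the grinder's left, in line with a lug.
- hub_deck (a point): Point on the upright hub's axis at deck height, 55 mm above the table. The hub: steel core of diameter 26 mm with three lugs (37 mm across, each 57 degrees wide, 120 degrees apart) up to 46 mm above the deck, then a round nose tapering from 26 to 14 mm. One lug points to the grinder's left, 10 to 35 degrees off square; how far is not measured, and the hub does not turn by hand.
- lug_tops (a point): Point on the hub's axis at the height of the lug tops, 46 mm above the deck; the nose rises 12 mm higher. A plate's bore clears nose and core by 2 mm all round. It slides freely down past the lugs only when its teeth are within about 5 degrees of the middle of the gaps; otherwise its underside stops here. Home: underside 14 mm (first plate) or 28 mm (second) above the deck.
- separator: The separator: smooth round rim, small dark holes. Steel plate lying flat, 14 mm thick, 70 to 140 g: ring, outer diameter 60, inner 41; grip it by its two flats, 62 apart (local x = -31 and +31, each 26 long). Origin: centre of underside, z up.
- separator_tab (a point): Point 44 mm from the centre along local +y, 7 mm above the underside: near the end of the one tab (14 mm wide, to 46 mm from the centre). Inside are three wide teeth, 52 degrees each, 120 degrees apart, tips on a 30 mm circle; in the separator a tooth is in line with the tab, so it fits with its tab over the middle between two lugs.
- cutter: The loose cutter: saw teeth round the rim (to 34.5 mm from the centre), no holes. Steel plate lying flat, 14 mm thick, 70 to 140 g: ring, outer diameter 60, inner 41; grip it by its two flats, 62 apart (local x = -31 and +31, each 26 long). Origin: centre of underside, z up.
- cutter_tab (a point): Point 44 mm from the centre along local +y, 7 mm above the underside: near the end of the one tab (14 mm wide, to 46 mm from the centre). Inside are three wide teeth, 52 degrees each, 120 degrees apart, tips on a 30 mm circle; in the cutter a gap is in line with the tab, so it fits with its tab over a lug.
- spice_jar: Bystander: small spice jar with dark cap, diameter 40, 102 mm tall. Origin: centre of its foot.
- cream_pot: Bystander: low round pot with green lid, diameter 71, 55 mm tall. Origin: centre of its foot.
- pepper_mill: Bystander: turned wooden pepper mill, diameter 58, 170 mm tall. Origin: centre of its foot.

How it is judged (in metres and radians):
On the way:
1. the separator is home on the splines, on the first cutter, tab to the grinder's right, while the loose cutter is still off the hub (horizontal distance between separator and hub_deck below 0.0035 m and z of separator in the frame of grinder between 0.0665 and 0.0715 m and angle between separator's own z axis and vertical below 0.08 rad and y of separator_tab in the frame of grinder below -0.024 m and horizontal distance between cutter and hub_deck above 0.05 m), for 0.2 s.
At the end, for the whole second after the job is handed in: Separator and cutter lie flat (within 0.08 rad), at rest and released on the hub: undersides 14 mm and 28 mm above the deck (within 2.5 mm), centred on the hub within 3.5 mm, the separator's tab to the grinder's right and the cutter's tab to its left (each within about 57 degrees of square) (horizontal distance between each of separator, cutter and hub_deck below 0.0035 m and z of separator in the frame of grinder between 0.0665 and 0.0715 m and angle between each of separator, cutter's own z axis and vertical below 0.08 rad and y of separator_tab in the frame of grinder below -0.024 m and z of cutter in the frame of grinder between 0.0805 and 0.0855 m and y of cutter_tab in the frame of grinder above 0.024 m and linear speed of each of separator, cutter below 0.02 m/s); the robot touches nothing.
It fails at once if the grinder is pressed with more than 60 N (contact force between grinder and anything else above 60 N).
It fails at once if a bystander is moved more than 30 mm or knocked over (distance of any of spice_jar, cream_pot, pepper_mill from where it was at the start of the episode above 0.03 m or angle between any of spice_jar, cream_pot, pepper_mill's own z axis and vertical above 0.5 rad).
It also fails if it takes over 67 s, if anything falls off the work surface, if the arm or the gripper's body presses on something with over 40 N, if the wrist force passes 120 N, or if a joint passes its speed limit or range.

## Working session

There is one attempt and no reset: what is moved stays moved. The work goes in short steps, each a Python script; the robot and the scene stay as the last script left them, time stands still between calls to the robot, and variables do not carry over. Pictures are saved under pics/ and viewed, at most 10 in all, crops included, and the job is handed in when it is done.

```bash
mkdir -p pics
cat > h.py <<'E'
import numpy as np, cv2
from bench import robot
from scipy.spatial.transform import Rotation as R
def rot(o):
    o=np.array(o,float)
    if o.shape==(3,3): return o
    if o.size==4: return R.from_quat(o).as_matrix()
    return R.from_euler('xyz',o).as_matrix()
def grab(n,fn=None):
    d=robot.get_image(n)
    if fn: cv2.imwrite('pics/'+fn,d['img'])
    return d
def ray(d,u,v):
    f=d['img'].shape[0]/2/np.tan(np.radians(d['fovy'])/2)
    return np.array(d['eye']),rot(d['orientation'])@np.array([(u-d['cx'])/f,(v-d['cy'])/f,1])
def onz(d,u,v,z):
    e,r=ray(d,u,v); return e+r*(z-e[2])/r[2]
def proj(d,p):
    f=d['img'].shape[0]/2/np.tan(np.radians(d['fovy'])/2)
    q=rot(d['orientation']).T@(np.array(p)-np.array(d['eye'])); return f*q[0]/q[2]+d['cx'],f*q[1]/q[2]+d['cy']
E
python3 - <<'E'
from h import *
a=grab('scene');b=grab('top')
for d in (a,b): print({k:v for k,v in d.items() if k!='img'})
import pickle; pickle.dump((a,b),open('i.pkl','wb'))
cv2.imwrite('pics/a.png',a['img']);cv2.imwrite('pics/b.png',b['img'])
print(robot.current_t(),robot.current_eef_rot())
E
```

```text
{'fovy': 46.21462078467505, 'cx': 253.49445251460196, 'cy': 196.90891763703087, 'eye': array([-142.23976318, -328.81162113,  826.15196973]), 'orientation': array([-2.31023508, -0.01698602, -1.02103249])}
{'fovy': 51.79705539050919, 'cx': 253.22931670986307, 'cy': 187.67807320711609, 'eye': array([ 388.28377291,   85.66336721, 1083.57131047]), 'orientation': array([-2.96663124,  0.00911763, -1.57117244])}
0.1 [-3.13995186e+00 -3.27976298e-04  2.90180577e+00]
```

View pics/a.png

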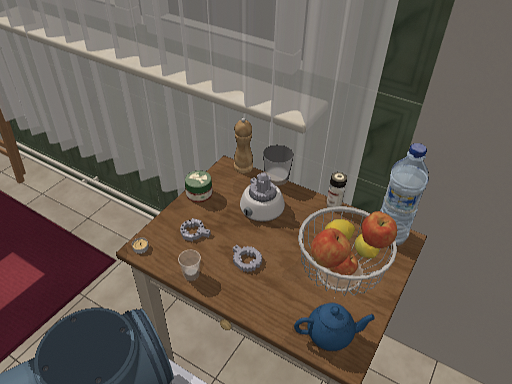

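View pics/b.png

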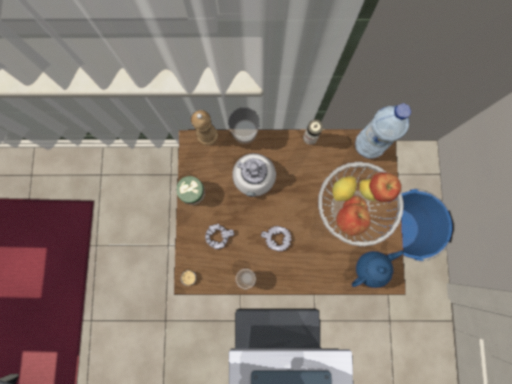

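The scene view shows the grinder at (263,197) and two plates at (195,230) and (247,259). In the top view they are at (255,175), (217,236) and (279,239). I'll enlarge these areas.

Run:
```python
from h import *
import pickle; a,b=pickle.load(open('i.pkl','rb'))
c=[cv2.resize(x,(390,290),interpolation=cv2.INTER_CUBIC) for x in (a['img'][205:275,170:270],b['img'][215:260,195:295],b['img'][145:205,215:295],a['img'][165:230,225:310])]
cv2.imwrite('pics/c.png',np.vstack([np.hstack(c[:2]),np.hstack(c[2:])]))
for n,u,v,z in (('p1',217,236,14),('p2',279,239,14),('g',255,168,100),('gbase',255,175,40),('pot',190,189,55)): print(n,onz(b,u,v,z))
for n,u,v,z in (('p1',194,230,10),('p2',247,259,10),('g',264,180,113)): print(n,onz(a,u,v,z))
print(proj(b,[0,0,0]),proj(b,[130,534,218]))
```

```text
p1 [445.50548226 192.89136707  14.        ]
p2 [437.35870481  26.23446974  14.        ]
g [613.07313298  90.03449568 100.        ]
gbase [607.45660164  90.32348019  40.        ]
pot [566.89726601 262.1539431   55.        ]
p1 [444.56605201 187.81888651  10.        ]
p2 [436.28951776  27.24562719  10.        ]
g [597.28778783  79.89791901 113.        ]
(np.float64(291.1184333913887), np.float64(413.70042381069675)) (np.float64(38.624455245305), np.float64(385.4943273632566))
```

View pics/c.png

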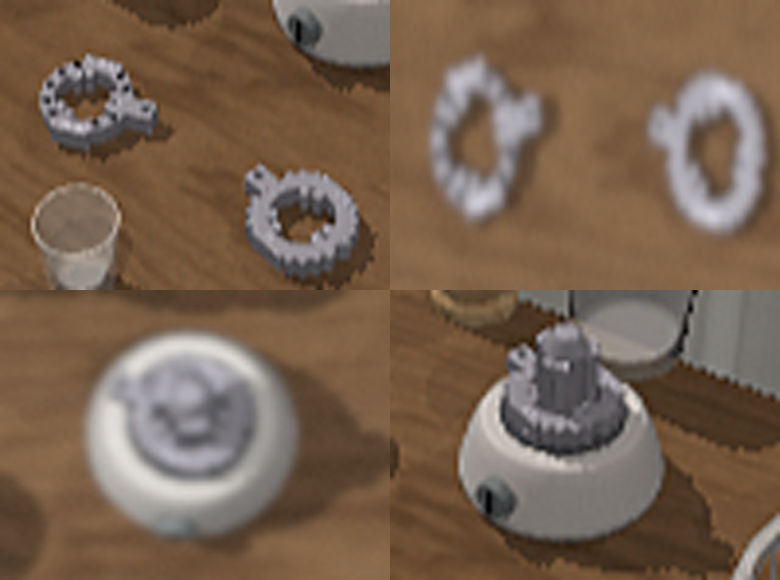

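The separator (dark holes) is near (445,190) and the loose cutter near (437,27). The grinder is near (607,88), with its dial towards -x. Next I'll look from close by.

Run:
```python
from h import *
import pickle
P={}
for n,p in (('s',(430,190,230)),('c',(430,27,230)),('g',(590,88,330))):
    robot.move_ptp(p,[np.pi,0,np.pi/2]); P[n]=d=grab('wrist')
    print(n,robot.current_t(),d['fovy'],d['cx'],d['cy'],d['eye'],d['orientation'],robot.current_tcp_pos())
pickle.dump(P,open('w.pkl','wb'))
im=np.zeros((590,780,3),np.uint8)
for i,n in enumerate('scg'): im[(i//2)*295:(i//2)*295+292,(i%2)*390:(i%2)*390+390]=cv2.resize(P[n]['img'],(390,292),interpolation=cv2.INTER_AREA)
cv2.imwrite('pics/d.png',im)
```

```text
s 1.825 67.12800572152884 254.42308760298937 193.70625599679278 [429.45166306 263.51576289 396.65130926] [2.87688277e+00 1.99613241e-04 8.60476082e-04] [429.65495792 190.84442792 229.98867838]
c 2.5667 67.12800572152884 254.42308760298937 193.70625599679278 [429.89930489 100.56092339 396.75806955] [ 2.87741553e+00 -1.69583816e-04 -9.64319149e-04] [430.1022045   28.26077082 230.0574805 ]
g 3.425 67.12800572152884 254.42308760298937 193.70625599679278 [589.09971904 161.89880504 495.55332834] [2.87638564e+00 2.32846375e-03 1.38174243e-03] [588.70728395  88.49969237 328.99495019]
```

View pics/d.png

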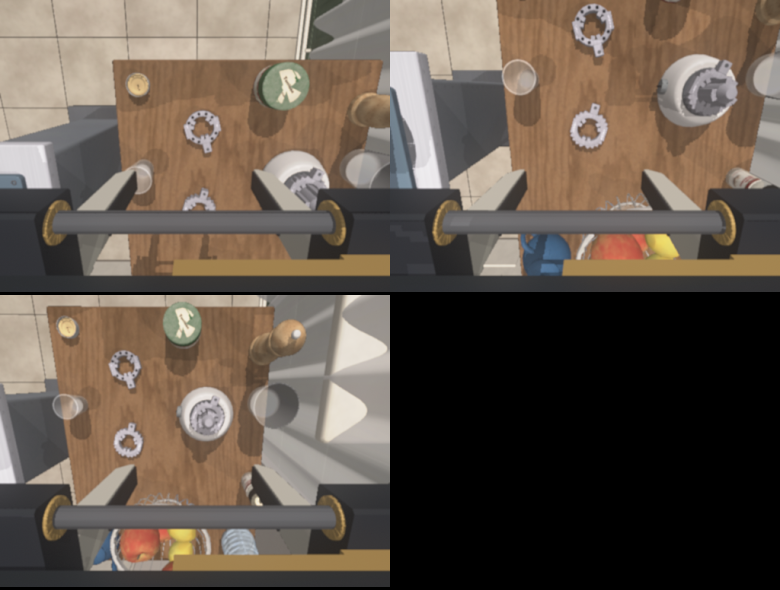

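The wrist view is clear: separator at about (265,168) in frame s, cutter at (261,171) in frame c, hub at (270,157) in frame g. I'll take closer views with the camera vertically above each one.

```bash
cat > meas.py <<'E'
from h import *
def plate(d,p0,z=14):
    hsv=cv2.cvtColor(d['img'],cv2.COLOR_BGR2HSV)
    m=((hsv[...,1]<65)&(hsv[...,2]>70)).astype(np.uint8)
    u,v=proj(d,[*p0,z]); k=np.zeros_like(m); f=289*55/(d['eye'][2]-z)
    cv2.circle(k,(int(u),int(v)),int(f),1,-1); m=m*k
    n,l,st,ce=cv2.connectedComponentsWithStats(m); i=1+np.argmax(st[1:,4]); m=(l==i).astype(np.uint8)
    cs,_=cv2.findContours(m,cv2.RETR_CCOMP,cv2.CHAIN_APPROX_NONE)
    cs=sorted(cs,key=cv2.contourArea,reverse=True)
    o=np.array([onz(d,*q[0],z)[:2] for q in cs[0]]); h=np.array([onz(d,*q[0],z)[:2] for q in cs[1]])
    c=np.array(p0,float); c=h.mean(0); 
    for _ in range(8):
        r=np.linalg.norm(o-c,axis=1); s=o[r<36]
        A=np.c_[2*s,np.ones(len(s))]; x=np.linalg.lstsq(A,(s**2).sum(1),rcond=None)[0]; c=x[:2]
    rad=np.sqrt(x[2]+c@c); r=np.linalg.norm(o-c,axis=1); t=o[r>39].mean(0)-c
    M=cv2.moments(cs[1]); hc=onz(d,M['m10']/M['m00'],M['m01']/M['m00'],z)[:2]
    return c,rad,hc,np.degrees(np.arctan2(t[1],t[0])),r.max()
E
python3 - <<'E'
from meas import *
import pickle
P={}
for n,p in (('g',(607,14,175)),('c',(437,-44,150)),('s',(445,117,110))):
    robot.move_ptp(p,[np.pi,0,np.pi/2]); P[n]=d=grab('wrist'); print(n,robot.current_t(),d['eye'])
pickle.dump(P,open('w2.pkl','wb'))
im=np.zeros((590,780,3),np.uint8)
for i,(n,c) in enumerate({'g':(607,88,90),'c':(437,27,14),'s':(445,190,14)}.items()):
    u,v=map(int,proj(P[n],c)); print(n,u,v); v=max(v,75);u=max(100,u)
    im[(i//2)*295:(i//2)*295+292,(i%2)*390:(i%2)*390+390]=cv2.resize(P[n]['img'][v-75:v+75,u-100:u+100],(390,292),interpolation=cv2.INTER_CUBIC)
cv2.imwrite('pics/e.png',im)
for n,c in (('c',(437,27)),('s',(445,190))): print(n,plate(P[n],c))
E
```

```text
g 4.2 [606.91785882  86.76065106 342.96875875]
c 5.0083 [438.2446568   28.85061511 318.26562395]
s 5.7583 [445.51787666 190.01598862 276.686717  ]
g 254 113
c 251 116
s 253 114
c (array([438.24959369,  28.93222664]), np.float64(32.6732967367624), array([438.20851554,  29.46324112]), np.float64(74.27915449340864), np.float64(46.9117396717794))
s (array([444.212205  , 194.55774882]), np.float64(30.883905321264262), array([444.15983516, 195.44726039]), np.float64(-75.63064362272992), np.float64(45.6934164845381))
```

View pics/e.png

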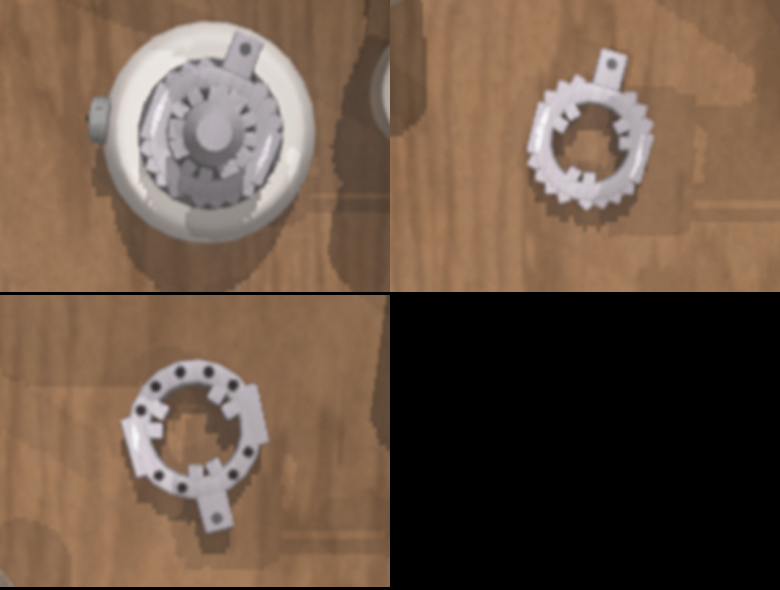

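The loose cutter is at (438.2,28.9) with its tab at 74.3°. The separator is at (444.2,194.6) with its tab at -75.6° and its radius checks at 30.9. In the hub crop the nose is at (214,130) and the lower cutter's tab hole at (245,48), so the lug direction is about 69°. I'll grasp the separator, then take one picture showing both the held plate and the hub.

Run:
```python
from meas import *
import pickle
P=pickle.load(open('w2.pkl','rb')); d=P['g']
f=lambda x,y:(254-100+x/1.95,113-75+y/1.947)
h=onz(d,*f(214,130),113)[:2]; t=onz(d,*f(245,48),69)[:2]; b=onz(d,*f(210,132),0)[:2]
L=np.degrees(np.arctan2(*(t-h)[::-1])); print('hub',h,'tab',t,np.linalg.norm(t-h),L,'base',b)
yaw=np.radians(180-75.6); o=[np.pi,0,yaw]
robot.move_ptp([444.2,194.6,60],o)
robot.move_linear([444.2,194.6,2.5],speed=80,f_stop=8)
robot.move_gripper(0.3); print('w',robot.current_gripper_width()*93,robot.current_finger_force(),robot.current_tcp_pos())
robot.move_linear([444.2,194.6,150],speed=200)
l=np.radians(L); c=74*np.array([np.cos(l),np.sin(l)])
robot.move_ptp([*(h-c),185],[np.pi,0,l])
robot.sleep(0.3); d=grab('wrist','f0.png'); pickle.dump(d,open('f.pkl','wb')); print(robot.current_t(),d['eye'],robot.current_tcp_pos(),robot.current_eef_rot(),robot.current_gripper_width()*93,robot.current_contact_force())
print(proj(d,robot.current_tcp_pos()),proj(d,[*h,113]))
cv2.imwrite('pics/f.png',cv2.resize(d['img'][40:310,110:400],(790,735))[:600])
```

```text
hub [614.36711487  94.40393068] tab [629.43475325 131.04285631] 39.616216354694636 67.64524496486482 base [615.70789157  97.04802236]
w 61.24372622630028 29.99799817800522 [444.30525378 194.65559853   2.65960932]
9.825 [613.04686718  94.68352917 351.77000316] [585.86289594  26.99568582 185.16668022] [ 3.14149401e+00 -1.06116758e-04  1.18236533e+00] 61.510985639823836 [-0.53422183 -0.74928875 -1.25387703]
(np.float64(255.311000441263), np.float64(236.74180208649256)) (np.float64(256.20464231120616), np.float64(114.84848506896856))
```

View pics/f.png

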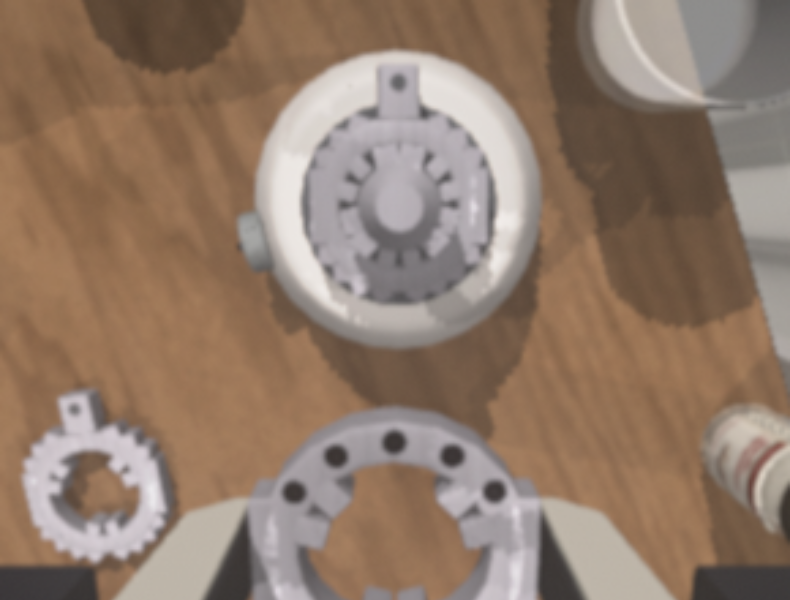

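The nose is at (256.5,114.5) and matches the prediction. The lower tab hole is in the same column, so the angle L of about 67.7° is confirmed. The held separator's holes lie symmetrically about column 254.6. Now I'll find the held plate's centre from its holes.

Run:
```python
from h import *
import pickle
from scipy.optimize import least_squares
d=pickle.load(open('f.pkl','rb')); f=lambda x,y:(110+x/2.724,40+y/2.724)
l=1.1824; A=np.array([[np.sin(l),-np.cos(l)],[np.cos(l),np.sin(l)]]) # lateral,(toward camera)
T=np.array([585.863,26.996])
q=np.array([A@(onz(d,*f(x,y),196.5)[:2]-T) for x,y in ((294,491),(336,456),(394,441),(452,456),(494,491))]); print(q)
s=least_squares(lambda p:np.hypot(*(q-p[:2]).T)-p[2],[0,0,25]); print('held',s.x)
for e in(408,425): print('rim',e,[A@(onz(d,*f(395,e),z)[:2]-T)for z in(182.5,196.5)])
print('hub',A@(onz(d,*f(399,203),113)[:2]-T),'tabhole',A@(onz(d,*f(398,82),69)[:2]-T))
# table picture of separator, holes seen at crop e.png third panel
P=pickle.load(open('w2.pkl','rb'))['s']; g=lambda x,y:(253-100+x/1.95,114-75+(y-295)/1.947)
w=np.array([onz(P,*g(x,y),14)[:2] for x,y in((155,386),(180,372),(208,372),(233,385),(140,410),(159,475),(182,488),(233,475),(248,452))])
s=least_squares(lambda p:np.hypot(*(w-p[:2]).T)-p[2],[444,194,25]); print('table',s.x)
```

```text
[[-21.35342838  15.11618468]
 [-12.41326974  22.80577061]
 [ -0.42086564  26.04335349]
 [ 11.57083477  22.80398683]
 [ 20.50955279  15.11385718]]
held [-0.42279646  0.25511021 25.64168901]
rim 408 [array([-0.19434339, 29.45395295]), array([-0.2175094 , 33.05065536])]
rim 425 [array([-0.19304375, 25.54036761]), array([-0.21631726, 29.46075522])]
hub [ 1.06878595 73.43193338] tabhole [  0.95549934 112.39703191]
table [444.30845017 195.07239312  25.64380992]
```

```bash
cat > place.py <<'E'
from h import *
def descend(xy,z0,zend,yaw,home):
    """lower with a light force stop; on a stop above home back off a little, turn and retry"""
    for k in (0,4,-4,8,-8,12,-12):
        o=[np.pi,0,yaw+np.radians(k)]
        robot.move_linear([*xy,z0],o,speed=60)
        hit=robot.move_linear([*xy,zend],speed=30,f_stop=6)
        p=robot.current_tcp_pos(); print(k,hit,p,robot.current_contact_force(),robot.current_t())
        if p[2]<home+2.5: return True
        z0=p[2]+1.5
    return False
E
python3 - <<'E'
from place import *
l=1.18236; T=np.array([585.863,26.996])
xy=T+1.49*np.array([np.sin(l),-np.cos(l)])+73.18*np.array([np.cos(l),np.sin(l)]); print(xy)
robot.move_linear([*xy,185],speed=150); robot.move_linear([*xy,119],speed=100)
print(descend(xy,119,70.7,l,71.7))
E
```

```text
[614.95831587  94.15994192]
0 True [614.88089119  94.17152864  71.64979683] [0.1786435  0.74089026 4.91129078] 13.0083
True
```

Run:
```python
from h import *
import pickle
robot.move_gripper(1.0); robot.sleep(0.2)
l=1.18236; p=robot.current_tcp_pos()
robot.move_linear([p[0],p[1],190],speed=120)
o=[np.pi,0,np.radians(74.3)]
robot.move_ptp([438.2,28.9,60],o)
robot.move_linear([438.2,28.9,2.5],speed=80,f_stop=8)
robot.move_gripper(0.3); print('w',robot.current_gripper_width()*93,robot.current_finger_force(),robot.current_tcp_pos())
robot.move_linear([438.2,28.9,150],speed=200)
h=np.array([614.958,94.160]); c=73.5*np.array([np.cos(l),np.sin(l)])
robot.move_ptp([*(h-c),185],[np.pi,0,l])
robot.sleep(0.3); d=grab('wrist','g0.png'); d['tcp']=robot.current_tcp_pos(); pickle.dump(d,open('g.pkl','wb')); print(robot.current_t(),d['tcp'],robot.current_eef_rot(),robot.current_contact_force())
cv2.imwrite('pics/g.png',cv2.resize(d['img'][40:310,110:400],(790,735))[:600])
```

```text
w 61.6290251229421 30.000485479831696 [438.32280324  28.85924565   2.67652835]
19.3417 [586.4891301   26.17094246 185.2276751 ] [ 3.14151734e+00 -1.09102034e-05  1.18239030e+00] [ 0.26142501  0.92755141 -1.81337051]
```

View pics/g.png

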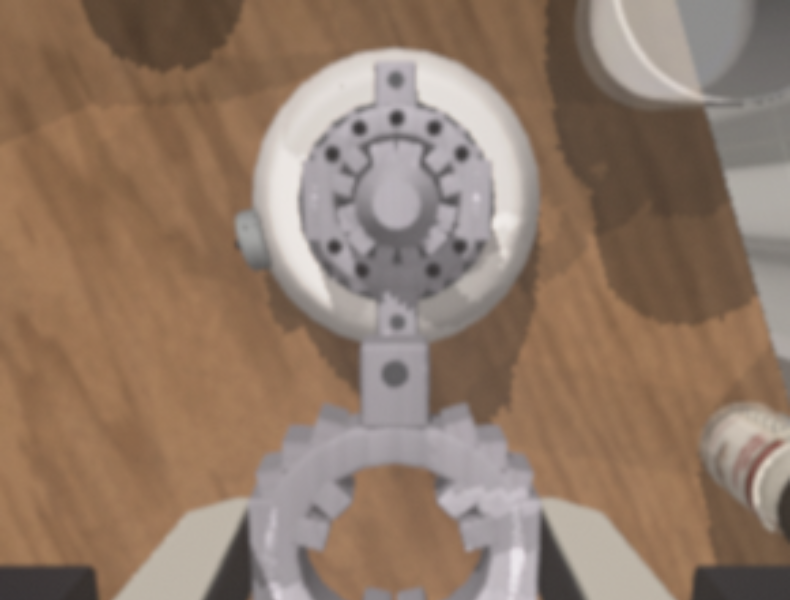

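The separator sits concentric around the hub, with its tab opposite the lower cutter's. The nose is at crop (397,201) and the held cutter's tab hole at (395,374), so it is aligned.

Run:
```python
from place import *
import pickle
d=pickle.load(open('g.pkl','rb')); f=lambda x,y:(110+x/2.724,40+y/2.724)
l=1.18239; A=np.array([[np.sin(l),-np.cos(l)],[np.cos(l),np.sin(l)]]); T=d['tcp'][:2]
g=lambda x,y,z:A@(onz(d,*f(x,y),z)[:2]-T)
hub=g(397,201,113); th=g(395,374,196.5); sh=[g(x,y,83) for x,y in((332,153),(461,153),(334,246),(460,246))]
sep=np.mean(sh,0); tab2=g(395,79,69)
print(hub,th,'sep',sep,'tab2',tab2,'septab',g(397,322,83))
r=np.linalg.norm(g(397,322,83)-sep); print('hole radius',r)
off=np.array([th[0],th[1]-r]); print('off',off)
off[1]=np.clip(off[1],-2,2); xy=T+A.T@(hub-off); print(xy,'prev 614.958 94.160')
robot.move_linear([*xy,185],speed=150); robot.move_linear([*xy,119],speed=100)
print(descend(xy,119,84.7,l,85.7))
```

```text
[ 0.46354916 73.75924312] [-0.22847132 39.90170199] sep [ 0.49385128 74.14106263] tab2 [-6.35040730e-02  1.13068198e+02] septab [ 0.60306496 34.01536811]
hole radius 40.12584314775528
off [-0.22847132 -0.22414116]
[615.14814282  94.38150639] prev 614.958 94.160
0 True [614.87891405  94.36483099  85.66884738] [-0.45430502  0.09360125  5.98388879] 22.075
True
```

Run:
```python
from place import *
robot.move_gripper(1.0); robot.sleep(0.2)
p=robot.current_tcp_pos(); robot.move_linear([p[0],p[1],185],speed=120)
l=1.18239; robot.move_linear([p[0]-73.5*np.cos(l),p[1]-73.5*np.sin(l),185]); robot.sleep(.3)
d=grab('wrist'); print(robot.current_t()); cv2.imwrite('pics/k.png',cv2.resize(d['img'][40:310,110:400],(790,735))[:600])
```

```text
24.9667
```

View pics/k.png

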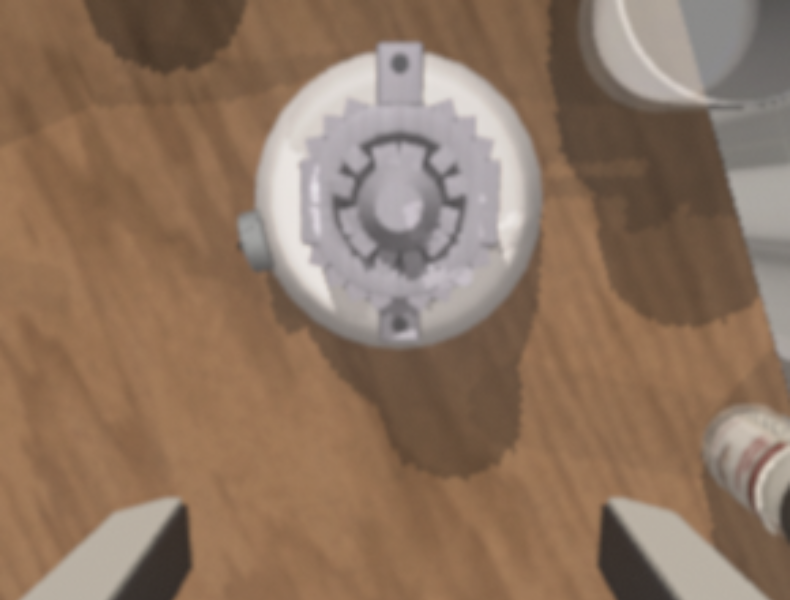

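The cutter is seated around the hub, with its tab at (400,62) on the left and the separator's tab at (399,322) on the right. The gripper is clear.

```bash
python3 -c "
from bench import robot
print(robot.hand_in(),robot.current_t())"
```

```text
the job is handed in; nothing more can be done
the job is handed in; nothing more can be done
```

I stacked the separator (tab to the right) and then the cutter (tab to the left), both dropping home on the splines at about 6 N or less without any turning, and handed the job in after about 25 s; no verdict came back.

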